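# Slide the tea cups into a pouring row

## Robot

A 6-joint arm with a two-finger parallel gripper is mounted at the origin on the work surface. World frame = base frame: x ahead of the robot, y to its left, z up, the work surface at z = 0. Lengths are in m, angles in rad, forces in N, time in s.
With the tool pointing down it reaches from about 0.325 to 0.75 m from the base axis. Payload 7.6 kg.
Tool frame: the origin (TCP) lies where the fingers leave the gripper's body, on its centre line; the fingertips stand 73 mm ahead of it and the grasp point (between the pads) lies 54 mm ahead of it; z points along the fingers, y is the line along which they close (so a half turn about z gives the same grasp; the last joint's range is limited). The gripper opens to 85 mm and grips with 20 to 120 N. Pads are 22 mm wide; open, the fingers measure 114 mm over their backs; the gripper's body (76 mm by 85 mm) begins 54 mm behind the grasp point. The pads swing forward as they close: fully open they stand 13 mm farther back than shut.
Start: joints at [1.058, 0.052, 1.401, -0, 1.689, -0.07], TCP at [0.225, 0.474, 0.304] pointing down, gripper open.
Joint ranges: [-2.9, 2.9], [-0.91, 2.17], [0.12, 2.37], [-1.06, 4.2], [0.26, 2.73], [-2.93, 2.93]. Speed limits (rad/s): [2.57, 2.57, 3.01, 3.14, 3.14, 3.14].

## Interface

Orientations are given as a unit quaternion [w, x, y, z].
In Python, from station import manip, optics gives the robot as it stands.
- The arm moves only by the tool move_arm, never from a script. Its arguments are lists of equal length, an entry for each row: "claw": the opening, from 0 (shut) to 1 (fully open); "translation": the shift along the tool's x, y, z in m, a list of three; "spin": the turn about the tool's z in degrees. In form: {"claw": [claw, ...], "translation": [[tx, ty, tz], ...], "spin": [spin, ...]}. A call has 1 to 8 rows; each row is the pose to reach, as a shift and turn from the pose commanded when the call began, along the tool's axes at that moment; what a row does not reach only later rows make up. A row lasts 1/8 s, in which the tool goes at most 62.5 mm and 10.7 degrees, less where a joint would pass 70% of its speed; a pose out of reach is approached as far as the arm can. A call with a gripper value outside its range is refused whole. The fingers move at their own pace and stop on an object; "force" is the grip in N (left out, the last holds). Time passes only in rows, so rows that repeat a pose let the fingers close. It gives the time, the measured TCP pose, the force, the opening and the grip force at its end, in the units of the state.
- manip.observe(): the state, without advancing time (a new reading comes with each control period).
- optics.get_image(name): name is "scene" or "top" or "wrist"; returns a dict with "img" (384x512x3 uint8, red, green, blue), "camera_matrix" (3x3 intrinsics, pixels), "world_from_camera" (4x4, takes a point from camera to world coordinates); the wrist camera has in their place "hand_eye" (4x4, takes a point from camera to tool coordinates, whose origin is the TCP and whose axes are the flange's). Camera axes: x right, y down, z forward; pixel columns grow to the right and rows downward; lengths in m; the calibration is good to about 2 mm. A picture is of the moment at which its call begins: read the wrist's pose just before it. There is no depth.
- manip.close_job(): hands the job in; it is judged then, once.
Trained networks look in the newest picture that a camera, given by its name, has taken for a name from the list of things; names that differ only in an ending like _2 or _b are one class to them, and where a whole thing is asked for, a point or a joint stands for the part that bears it (a point fixed in the world has none). Each returns a list of dicts, best first, with "conf" (0 to 1); they miss things now and then, are a little off and sometimes report something else, mostly with a low value. They report only what shows in the picture. A call takes as long as a camera call. They do not tell look-alikes from the thing itself.
- optics.regions_of(camera, query): "mask" (384x512 bool, what is visible of it) and "xy" ([column, row] in pixels, amid what is visible of it).
- optics.landmark_of(camera, query): "xy" ([column, row] in pixels: a listed point, or the origin of a listed thing).
The state is a dict: "t": time; "joints": joint angles; "qvel": joint speeds; "effort": joint torques, N m; "tcp_pos": TCP position; "tcp_rot": TCP orientation; "contact_force": force on the tool from outside, world axes, zero at the start; "ft_torque": the same for the moment, N m; "gripper_width": opening from 0.0 (shut) to 1.0 (fully open); "grip_force": force on a finger pad.
Only numpy, scipy, OpenCV 4.12 (cv2) and the standard library are available. Lean on these libraries where they do the work, as an engineer would, in place of code of your own. Each camera call takes 0.05 s, during which the arm holds its last target. There are 200 camera calls.

## Task

Line up the three green tea cups for pouring: with the fingertips, gently slide the two cups standing out on the tea tray until each touches the tray's raised far rim, in one close row with the cup that already stands at that rim, leaving less than about a finger's width (15 mm) between neighbours, on either side of it or both on one side. Only push the cups along the tray: do not pick up, pinch or tip them. Leave the third cup and everything else where it is.

Things in the scene. Friction and masses are not known exactly. Their poses are not given: they have to be found in the camera images.
- tray: fixed bamboo tea tray, 300 (x) by 520 mm (y); origin at its underside centre, on the table, z up. Flat deck at z 42 mm with dark flush slits; dark rim 15 mm wide all round, top at z 54 mm. Inside the rim: x -135 to 135, y -245 to 245 mm. The +x side is the far rim (away from the robot), where the row belongs: a cup touching it has its centre at tray x about 104 mm. Brass drawer knob on the -y end.
- far_rim (a point): point on the top inner edge of the tray's far rim, at the middle of its length: tray x 135, y 0, z 54 mm
- cup_a: green celadon tea cup without handle, open on top: foot 44 mm across, straight wall 64 mm across from 7 to 32 mm height, mouth 60 mm across, 46 mm high, about 0.11 kg; origin at the centre of its underside, z up. One of the two cups to slide, stands on the deck nearer the robot, on the tray's +y half.
- cup_b: green celadon tea cup without handle, open on top: foot 44 mm across, straight wall 64 mm across from 7 to 32 mm height, mouth 60 mm across, 46 mm high, about 0.11 kg; origin at the centre of its underside, z up. The other cup to slide; same look, stands on the deck nearer the robot, on the tray's -y half.
- cup_set: green celadon tea cup without handle, open on top: foot 44 mm across, straight wall 64 mm across from 7 to 32 mm height, mouth 60 mm across, 46 mm high, about 0.11 kg; origin at the centre of its underside, z up. The third cup, same look, already standing at the far rim (within 2 mm); not to be shifted.
- pitcher: bystander: clear glass serving pitcher, 56 mm across, 70 mm high, with a small handle, on the tray near one end; origin at the centre of its underside
- tea_pet: bystander: small red-brown clay animal figure (tea pet), 52 mm across, 51 mm high, on the tray near the other end; origin at the centre of its underside
- ewer_lid: bystander: black round knobbed lid, 42 mm across, 25 mm high, lying on the deck by the middle of the near rim; origin at the centre of its underside
- bowl: bystander: dark blue tea bowl, 128 mm across, 68 mm high, on the table beyond the tray's +y end; origin at the centre of its underside
- whisk: bystander: bamboo tea whisk standing on its handle, 54 mm across, 108 mm high, on the table beyond the tray's -y end; origin at the centre of its underside
- ewer: bystander: tall clear glass ewer with spout and handle, 100 mm across the body, 155 mm high, on the table at the far +y side; origin at the centre of its underside
- jar: bystander: white round jar, 104 mm across, 85 mm high, on the table beyond the tray's -y end; origin at the centre of its underside
Not all that is in view belongs to the job. Leave any yellow look-alike of the cup_a alone.

How it is judged:
By the outcome, as a careful person would: the job done as asked, in the order asked, and still so for the second after the job is handed in, with the robot touching nothing.
It also fails if it takes over 64 s, if anything falls off the work surface, if the arm or the gripper's body presses on something with over 40 N, if the wrist force passes 120 N, or if a joint passes its speed limit or range.

## Working session

There is one attempt and no reset: what is moved stays moved. The work goes in short steps, Python scripts to look and compute and a tool call to move; the robot and the scene stay as the last step left them, time stands still between calls to the robot, and variables do not carry over. Pictures are saved under pics/ and viewed, at most 10 in all, crops included, and the job is handed in when it is done.

Besides the shell and the picture viewer there is one more tool, called after "Call:" as name(argument=value, ...) on one line, values as JSON. move_arm: Moves the arm, as the interface text tells. Its arguments: {"type":"object","properties":{"claw":{"type":"array"},"translation":{"type":"array"},"spin":{"type":"array"},"force":{"type":"number"}},"required":["claw","translation","spin"]}

```bash
ls; mkdir -p pics; cat > h.py <<'E'
import numpy as np,cv2
from station import manip,optics
def proj_to_z(px,K,T,z):
    r=T[:3,:3]@(np.linalg.inv(K)@np.array([px[0],px[1],1.])); o=T[:3,3]
    return o+r*(z-o[2])/r[2]
E
python3 - <<'E'
from h import *
o=manip.observe();print(o['tcp_pos'],o['tcp_rot'],o['t'])
ims=[]
for c in ['top','scene']:
    d=optics.get_image(c);K,T=d['camera_matrix'],d['world_from_camera'];ims.append(d['img'])
    print(c,T[:3,3])
    for q,z in [('cup_a',.042),('far_rim',.054),('tray',0),('pitcher',.042),('tea_pet',.042),('ewer_lid',.042)]:
        for r in optics.landmark_of(c,q): print(q,np.round(r['xy']),round(r['conf'],2),np.round(proj_to_z(r['xy'],K,T,z),3))
im=cv2.cvtColor(ims[0],cv2.COLOR_RGB2BGR);cv2.imwrite('pics/top.png',cv2.resize(im,(800,600)))
cv2.imwrite('pics/scene.png',cv2.cvtColor(ims[1],cv2.COLOR_RGB2BGR))
E
```

```text
pics
[0.22482221 0.4742016  0.3030307 ] [-2.34179780e-04  2.19579819e-01  9.75594169e-01 -8.15662809e-04] 0.0
top [0.35442383 0.00955365 1.10854413]
cup_a [268. 183.] 0.96 [ 0.535 -0.037  0.042]
cup_a [190. 263.] 0.95 [0.32  0.169 0.042]
cup_a [146. 268.] 0.92 [0.307 0.283 0.042]
cup_a [212. 190.] 0.63 [0.515 0.115 0.042]
far_rim [241. 128.] 0.82 [0.685 0.037 0.054]
far_rim [242. 217.] 0.59 [0.441 0.033 0.054]
far_rim [105. 150.] 0.18 [0.62  0.407 0.054]
tray [241. 177.] 0.97 [0.558 0.037 0.   ]
pitcher [163. 211.] 0.82 [0.457 0.246 0.042]
pitcher [243. 179.] 0.54 [0.544 0.031 0.042]
pitcher [267. 183.] 0.24 [ 0.534 -0.033  0.042]
tea_pet [324. 209.] 0.78 [ 0.465 -0.187  0.042]
ewer_lid [244. 219.] 0.45 [0.438 0.028 0.042]
scene [1.29612749 0.50642012 0.90660561]
cup_a [252. 198.] 0.75 [ 0.544 -0.024  0.042]
cup_a [292. 211.] 0.73 [0.52  0.122 0.042]
cup_a [361. 203.] 0.73 [0.354 0.297 0.042]
cup_a [333. 190.] 0.68 [0.348 0.189 0.042]
cup_a [391. 241.] 0.56 [0.461 0.44  0.042]
far_rim [242. 228.] 0.73 [0.684 0.037 0.054]
tray [262. 216.] 0.71 [0.561 0.029 0.   ]
pitcher [339. 215.] 0.83 [0.45  0.259 0.042]
pitcher [294. 211.] 0.65 [0.516 0.127 0.042]
tea_pet [228. 170.] 0.62 [ 0.468 -0.187  0.042]
tea_pet [337. 215.] 0.33 [0.454 0.255 0.042]
ewer_lid [280. 189.] 0.53 [0.449 0.03  0.042]
```

View pics/top.png

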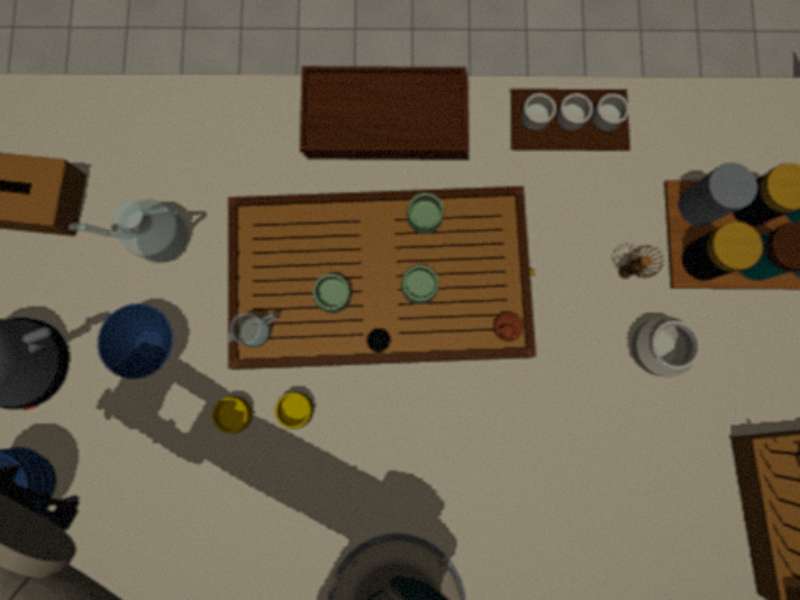

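View pics/scene.png

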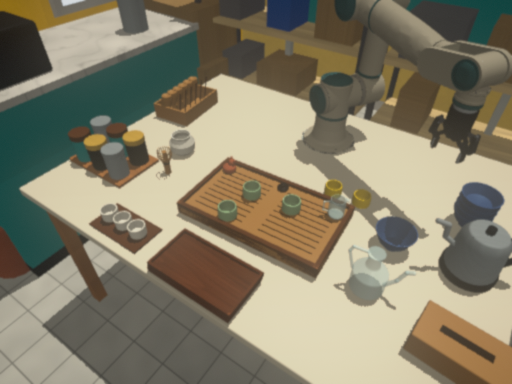

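The top view shows the tray turned about 2°. In the 800x600 view, cup_set is at (425,212), cup_b at (420,284) and cup_a at (332,292). The yellow look-alikes are off the tray at (232,414) and (294,410). In the scene view, cup_set is at (228,210), cup_b at (252,190) and cup_a at (291,205).

Next I measure the cups and the tray rim more exactly.

```bash
cat >> h.py <<'E'
def cups(c='top'):
    """green cups: mask -> silhouette centre on plane z=mid height; returns world xy"""
    d=optics.get_image(c);K=d['camera_matrix']
    if c=='wrist':
        from scipy.spatial.transform import Rotation as R
        s=manip.observe();q=s['tcp_rot'];W=np.eye(4);W[:3,:3]=R.from_quat(np.r_[q[1:],q[0]]).as_matrix();W[:3,3]=s['tcp_pos'];T=W@d['hand_eye']
    else: T=d['world_from_camera']
    hsv=cv2.cvtColor(d['img'],cv2.COLOR_RGB2HSV)
    m=cv2.inRange(hsv,(40,25,40),(95,255,255)); m=cv2.morphologyEx(m,cv2.MORPH_OPEN,np.ones((3,3),np.uint8))
    out=[]
    for ct in cv2.findContours(m,cv2.RETR_EXTERNAL,cv2.CHAIN_APPROX_NONE)[0]:
        if cv2.contourArea(ct)<150: continue
        (u,v),r=cv2.minEnclosingCircle(cv2.convexHull(ct))
        p=proj_to_z((u,v),K,T,.042+.034)
        depth=(np.linalg.inv(T)@np.r_[p,1])[2]
        out.append((p[:2],r*depth/K[0,0],(u,v)))
    return d,K,T,out
E
python3 - <<'E'
from h import *
d,K,T,o=cups()
for p,r,uv in o:
    if abs(p[1])<.22 and p[0]>.4: print(np.round(p,4),'rad',round(r,4),np.round(uv,1))
rs=optics.regions_of('top','tray');m=rs[0]['mask'].astype(np.uint8)
print(rs[0]['conf'])
ct=max(cv2.findContours(m,cv2.RETR_EXTERNAL,cv2.CHAIN_APPROX_NONE)[0],key=cv2.contourArea)
w=np.array([proj_to_z(p[0],K,T,.054)[:2] for p in ct],np.float32)
# far & near edges: line fits
y=w[:,1]
for nm,f in [('far',max),('near',min)]:
    pts=[]
    for b in np.arange(-.18,.27,.005):
        s=w[(y>=b)&(y<b+.005)]
        if len(s): pts.append([b+.0025,f(s[:,0])])
    pts=np.array(pts);k=np.polyfit(pts[:,0],pts[:,1],1);print(nm,k,'yaw',-np.degrees(np.arctan(k[0])),np.std(np.polyval(k,pts[:,0])-pts[:,1]))
print(cv2.minAreaRect(w))
E
```

```text
[0.5175 0.1115] rad 0.0318 [212.1 187. ]
[ 0.5331 -0.0362] rad 0.0313 [268.5 181.4]
[ 0.6564 -0.0445] rad 0.0331 [271.5 135.9]
0.76
far [-0.04826052  0.70297074] yaw 2.762980137362706 0.0015375484084980855
near [-0.04658788  0.40136279] yaw 2.6673604095070473 0.0014085130879464465
((0.5512357950210571, 0.02946341037750244), (0.30736827850341797, 0.5294535160064697), 2.584345579147339)
```

Cup radii and tray width agree with the listed sizes. The tool's −x axis already points along −25° in the world, which suits both pushes. I'll go above the start behind cup_a and look from there.

Call:
move_arm(claw=[0.5, 0.5, 0.5, 0.5, 0.5, 0.5, 0.5, 0.5], translation=[[-0.045, -0.025, 0.007], [-0.095, -0.053, 0.014], [-0.145, -0.081, 0.021], [-0.195, -0.109, 0.028], [-0.245, -0.137, 0.035], [-0.295, -0.165, 0.042], [-0.335, -0.19, 0.05], [-0.36, -0.203, 0.053]], spin=[0, 0, 0, 0, 0, 0, 0, 0])

```text
t: 1.8
tcp_pos: [0.464, 0.1347, 0.2504]
tcp_rot: [-0.0, 0.221, 0.975, -0.0]
contact_force: [0.3, 0.2, 1.1]
gripper_width: 0.501
grip_force: 0.0
```

```bash
python3 - <<'E'
from h import *
s=manip.observe();print(s['tcp_pos'],s['tcp_rot'],s['gripper_width'],s['t'])
d,K,T,o=cups('wrist')
for p,r,uv in o: print(np.round(p,4),'rad',round(r,4),np.round(uv))
cv2.imwrite('pics/w1.png',cv2.cvtColor(d['img'],cv2.COLOR_RGB2BGR))
E
```

```text
[0.46397784 0.13471958 0.25043884] [-2.02966871e-04  2.20586822e-01  9.75367310e-01 -1.49687477e-04] 0.5009167738076156 1.8
[ 0.5639 -0.0392] rad 0.0148 [138. 348.]
[0.5177 0.1117] rad 0.0353 [257. 250.]
[0.4402 0.2259] rad 0.0112 [348. 110.]
[0.4559 0.2422] rad 0.0177 [376. 119.]
```

View pics/w1.png

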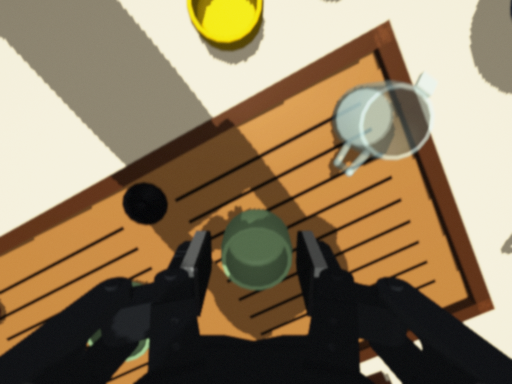

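The wrist view shows cup_a at (257,250), with the fingers on either side of the push axis and the lid and pitcher well clear. Its position agrees with the top view to within 1 mm. I'll go down behind it.

Call:
move_arm(claw=[0.5, 0.5, 0.5, 0.5, 0.5, 0.5], translation=[[0, -0.002, 0.04], [0, -0.002, 0.08], [0, -0.002, 0.11], [0, -0.002, 0.122], [-0.01, -0.002, 0.122], [-0.018, -0.002, 0.122]], spin=[0, 0, 0, 0, 0, 0])

```text
t: 2.6
tcp_pos: [0.4801, 0.1271, 0.1306]
tcp_rot: [0.001, 0.22, 0.976, 0.001]
contact_force: [0.5, 0.8, -0.3]
gripper_width: 0.5
grip_force: 0.0
```

```bash
python3 - <<'E'
from h import *
s=manip.observe();print(s['tcp_pos'],s['contact_force'])
d,K,T,o=cups('wrist')
for p,r,uv in o: print(np.round(p,4),'rad',round(r,4),np.round(uv))
cv2.imwrite('pics/w2.png',cv2.cvtColor(d['img'],cv2.COLOR_RGB2BGR))
E
```

```text
[0.48011527 0.12712398 0.130571  ] [ 0.5428153   0.75143766 -0.25307422]
[0.5034 0.1164] rad 0.0284 [253. 308.]
[0.458  0.2203] rad 0.0106 [440. 126.]
[0.4384 0.2197] rad 0.0099 [425.  79.]
[0.4424 0.2505] rad 0.0117 [508.  52.]
```

View pics/w2.png

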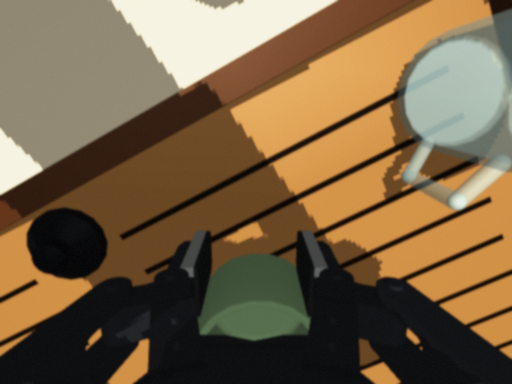

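The wrist view shows cup_a at (253,300) squarely ahead of the two fingertips at (205,240) and (308,240). I'll push gently.

Call:
move_arm(claw=[0.5, 0.5, 0.5, 0.5, 0.5, 0.5, 0.5, 0.5], translation=[[-0.005, 0, 0.003], [-0.012, 0, 0.003], [-0.02, -0.002, 0.003], [-0.029, -0.004, 0.003], [-0.038, -0.006, 0.003], [-0.047, -0.008, 0.003], [-0.055, -0.01, 0.003], [-0.062, -0.012, 0.003]], spin=[0, 0, 0, 0, 0, 0, 0, 0])

```text
t: 3.65
tcp_pos: [0.5299, 0.0895, 0.1259]
tcp_rot: [0.0, 0.22, 0.976, 0.0]
contact_force: [-2.0, 1.7, 2.2]
gripper_width: 0.502
grip_force: 1.1
```

```bash
cat > look.py <<'E'
from h import *
import sys
s=manip.observe();print('tcp',s['tcp_pos'].round(4),s['contact_force'].round(1))
for c in sys.argv[1:]:
    d,K,T,o=cups(c)
    for p,r,uv in o:
        if .42<p[0]<.72 and -.2<p[1]<.2:print(c,np.round(p,4),'rad',round(r,4),np.round(uv))
    cv2.imwrite(f'pics/l_{c}_{s["t"]:.2f}.png',cv2.cvtColor(d['img'],cv2.COLOR_RGB2BGR))
    for r in optics.landmark_of(c,'cup_a'):
        if r['conf']>.4: print(c,'lm',np.round(r['xy']),round(r['conf'],2),np.round(proj_to_z(r['xy'],K,T,.042)[:2],3))
E
python3 look.py wrist scene top; ls pics
```

```text
tcp [0.5299 0.0895 0.1259] [-2.   1.7  2.2]
wrist [ 0.515  -0.0132] rad 0.0236 [ 40. 324.]
wrist [0.5482 0.081 ] rad 0.0279 [254. 305.]
wrist lm [252. 290.] 0.75 [0.562 0.074]
wrist lm [ 67. 324.] 0.59 [ 0.535 -0.037]
scene [0.5684 0.0815] rad 0.0319 [275. 207.]
scene [ 0.5422 -0.0278] rad 0.0297 [252. 190.]
scene lm [276. 212.] 0.83 [0.556 0.08 ]
scene lm [335. 190.] 0.71 [0.346 0.194]
scene lm [362. 204.] 0.61 [0.357 0.301]
scene lm [252. 195.] 0.54 [ 0.532 -0.031]
top [ 0.5328 -0.0336] rad 0.0324 [268. 182.]
top [ 0.6564 -0.0445] rad 0.0331 [272. 136.]
top lm [147. 265.] 0.82 [0.314 0.281]
top lm [189. 266.] 0.7 [0.314 0.171]
top lm [268. 184.] 0.61 [ 0.532 -0.036]
l_scene_3.65.png
l_top_3.65.png
l_wrist_3.65.png
scene.png
top.png
w1.png
w2.png
```

cup_a is moving as predicted (scene and wrist agree on about (0.560, 0.074)). Pushing on.

Call:
move_arm(claw=[0.5, 0.5, 0.5, 0.5, 0.5, 0.5, 0.5, 0.5], translation=[[-0.009, -0.002, 0], [-0.019, -0.004, 0], [-0.029, -0.006, 0], [-0.039, -0.008, 0], [-0.049, -0.01, 0], [-0.059, -0.012, 0], [-0.069, -0.014, 0], [-0.077, -0.016, 0]], spin=[0, 0, 0, 0, 0, 0, 0, 0])

```text
t: 4.95
tcp_pos: [0.5928, 0.0419, 0.1259]
tcp_rot: [0.0, 0.22, 0.976, 0.0]
contact_force: [-1.3, 1.2, 0.0]
gripper_width: 0.499
grip_force: 0.5
```

```bash
python3 look.py scene wrist
```

```text
tcp [0.5928 0.0419 0.1259] [-1.3  1.2  0. ]
scene [0.6308 0.036 ] rad 0.0317 [252. 213.]
scene [ 0.665  -0.0368] rad 0.0302 [227. 210.]
scene lm [330. 194.] 0.78 [0.373 0.188]
scene lm [359. 205.] 0.69 [0.366 0.295]
scene lm [255. 221.] 0.68 [0.629 0.045]
scene lm [251. 197.] 0.61 [ 0.542 -0.03 ]
wrist [ 0.6155 -0.0337] rad 0.0121 [132. 364.]
wrist [0.6109 0.034 ] rad 0.0276 [254. 307.]
wrist [ 0.5378 -0.0285] rad 0.0363 [ 45. 228.]
wrist lm [ 69. 202.] 0.61 [ 0.534 -0.037]
wrist lm [252. 288.] 0.55 [0.623 0.027]
```

cup_a is now about 31 mm from the rim, at about the right spacing. I'll finish along world +x, slowing at the end.

Call:
move_arm(claw=[0.5, 0.5, 0.5, 0.5, 0.5, 0.5, 0.5], translation=[[-0.005, 0.002, 0], [-0.01, 0.004, 0], [-0.015, 0.006, 0], [-0.019, 0.0075, 0], [-0.022, 0.0085, 0], [-0.024, 0.009, 0], [-0.026, 0.01, 0]], spin=[0, 0, 0, 0, 0, 0, 0])

```text
t: 6.02
tcp_pos: [0.6201, 0.0402, 0.1259]
tcp_rot: [-0.0, 0.22, 0.976, -0.0]
contact_force: [-0.0, 0.2, 0.1]
gripper_width: 0.498
grip_force: 0.4
```

```bash
python3 look.py scene
```

```text
tcp [0.6201 0.0402 0.1259] [-0.   0.2  0.1]
scene [0.6657 0.0007] rad 0.0607 [236. 215.]
scene lm [361. 205.] 0.84 [0.365 0.301]
scene lm [334. 190.] 0.8 [0.347 0.192]
scene lm [246. 222.] 0.77 [0.648 0.024]
scene lm [184. 154.] 0.6 [ 0.49  -0.389]
```

Call:
move_arm(claw=[0.5, 0.5, 0.5, 0.5], translation=[[-0.001, 0.0005, 0], [-0.002, 0.001, 0], [-0.003, 0.001, 0], [-0.004, 0.0015, 0]], spin=[0, 0, 0, 0])

```text
t: 6.62
tcp_pos: [0.6243, 0.0399, 0.1259]
tcp_rot: [0.0, 0.22, 0.976, 0.0]
contact_force: [-0.9, 0.1, 0.0]
gripper_width: 0.495
grip_force: 0.5
```

```bash
python3 look.py scene wrist; python3 -c "
import cv2,glob
f=sorted(glob.glob('pics/l_scene_6*'))[-1];g=sorted(glob.glob('pics/l_wrist_6*'))[-1]
a=cv2.resize(cv2.imread(f)[160:260,190:320],(780,600),interpolation=cv2.INTER_CUBIC);cv2.imwrite('pics/c1.png',a)"
```

```text
tcp [0.6243 0.0399 0.1259] [-0.9  0.1  0. ]
scene [0.6657 0.0007] rad 0.0595 [236. 215.]
scene lm [360. 205.] 0.87 [0.365 0.297]
scene lm [249. 226.] 0.8 [0.656 0.041]
scene lm [333. 193.] 0.49 [0.362 0.195]
wrist [ 0.6441 -0.0369] rad 0.0149 [127. 360.]
wrist [ 0.626  -0.0447] rad 0.0061 [ 92. 338.]
wrist [0.6423 0.032 ] rad 0.0277 [254. 306.]
wrist [ 0.5392 -0.0229] rad 0.0311 [ 15. 155.]
wrist lm [254. 290.] 0.7 [0.656 0.026]
wrist lm [ 38. 144.] 0.58 [ 0.534 -0.035]
```

View pics/c1.png

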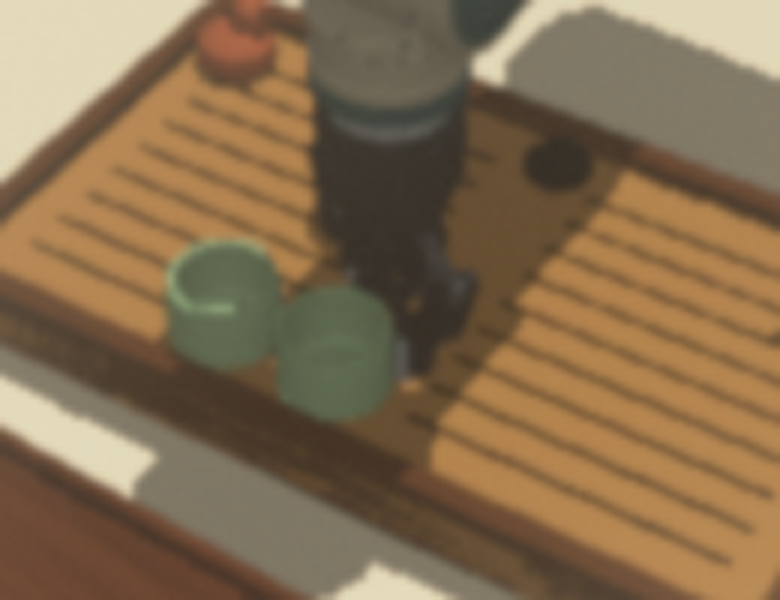

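The crop shows cup_a at (335,350) right at the rim beside cup_set (222,300), with only a small gap. I'll nudge until the rim reaction shows.

Call:
move_arm(claw=[0.5, 0.5, 0.5], translation=[[-0.001, 0.0005, 0], [-0.002, 0.001, 0], [-0.002, 0.001, 0]], spin=[0, 0, 0])

```text
t: 7.2
tcp_pos: [0.6263, 0.04, 0.1258]
tcp_rot: [-0.0, 0.22, 0.976, -0.0]
contact_force: [-2.9, 0.0, 1.8]
gripper_width: 0.5
grip_force: 1.6
```

Call:
move_arm(claw=[0.5, 0.5], translation=[[-0.001, 0.0005, 0], [-0.001, 0.0005, 0]], spin=[0, 0])

```text
t: 7.45
tcp_pos: [0.6269, 0.04, 0.1258]
tcp_rot: [-0.001, 0.22, 0.976, -0.0]
contact_force: [-8.7, 1.0, 3.5]
gripper_width: 0.497
grip_force: 4.1
```

The reaction rose to 8.7 N, so cup_a is touching the rim. I'll retreat straight back, lift, and go above the start for cup_b.

Call:
move_arm(claw=[0.5, 0.5, 0.5, 0.5, 0.5, 0.5, 0.5, 0.5], translation=[[0.01, 0, 0], [0.03, 0, 0], [0.045, 0, 0], [0.05, 0, -0.04], [0.05, 0, -0.08], [0.07, -0.04, -0.08], [0.09, -0.08, -0.08], [0.11, -0.109, -0.08]], spin=[0, 0, 0, 0, 0, 0, 0, 0])

```text
t: 8.45
tcp_pos: [0.4803, -0.012, 0.206]
tcp_rot: [0.001, 0.22, 0.976, 0.0]
contact_force: [-0.6, -0.1, 0.8]
gripper_width: 0.501
grip_force: 0.0
```

```bash
python3 look.py top wrist scene
```

```text
tcp [ 0.4803 -0.012   0.206 ] [-0.6 -0.1  0.8]
top [0.6549 0.0251] rad 0.0325 [245. 136.]
top [ 0.6564 -0.0445] rad 0.0331 [272. 136.]
top lm [248. 139.] 0.89 [0.656 0.02 ]
top lm [151. 263.] 0.65 [0.319 0.272]
top lm [189. 265.] 0.57 [0.315 0.172]
wrist [0.6463 0.0238] rad 0.0247 [380. 361.]
wrist [ 0.5319 -0.0346] rad 0.036 [254. 277.]
wrist lm [372. 342.] 0.78 [0.661 0.025]
wrist lm [256. 260.] 0.6 [ 0.538 -0.035]
scene [0.6683 0.0007] rad 0.0585 [236. 216.]
scene lm [252. 194.] 0.87 [ 0.527 -0.037]
scene lm [361. 208.] 0.87 [0.376 0.304]
scene lm [249. 226.] 0.62 [0.656 0.042]
scene lm [335. 188.] 0.52 [0.336 0.191]
```

Seen from above, cup_a is at (0.655, 0.025) and cup_set is unchanged at (0.656, −0.0445), so the gap between them is about 6 mm. Now I go down behind cup_b and push it diagonally, clear of cup_set.

Call:
move_arm(claw=[0.5, 0.5, 0.5, 0.5, 0.5, 0.5, 0.5, 0.5], translation=[[0, 0.001, 0.04], [0, 0.001, 0.07], [0, 0.001, 0.08], [-0.008, 0.001, 0.08], [-0.015, 0.001, 0.08], [-0.021, 0.001, 0.08], [-0.026, 0.0, 0.08], [-0.032, -0.003, 0.08]], spin=[0, 0, 0, 0, 0, 0, 0, 0])

```text
t: 9.75
tcp_pos: [0.5095, -0.0279, 0.1262]
tcp_rot: [0.0, 0.219, 0.976, 0.0]
contact_force: [-0.9, 1.6, 1.1]
gripper_width: 0.5
grip_force: 0.8
```

Call:
move_arm(claw=[0.5, 0.5, 0.5, 0.5, 0.5, 0.5, 0.5, 0.5], translation=[[-0.007, -0.003, 0], [-0.014, -0.006, 0], [-0.021, -0.009, 0], [-0.028, -0.012, 0], [-0.035, -0.015, 0], [-0.042, -0.018, 0], [-0.048, -0.021, 0], [-0.052, -0.023, 0]], spin=[0, 0, 0, 0, 0, 0, 0, 0])

```text
t: 10.75
tcp_pos: [0.5465, -0.0712, 0.1258]
tcp_rot: [-0.0, 0.22, 0.976, 0.0]
contact_force: [-1.3, 1.7, 1.6]
gripper_width: 0.501
grip_force: 1.0
```

```bash
python3 look.py scene wrist
```

```text
tcp [ 0.5465 -0.0712  0.1258] [-1.3  1.7  1.6]
scene [ 0.6295 -0.0181] rad 0.0776 [238. 206.]
scene lm [243. 224.] 0.95 [0.659 0.021]
scene lm [233. 197.] 0.83 [ 0.579 -0.082]
scene lm [330. 192.] 0.77 [0.362 0.186]
scene lm [360. 206.] 0.59 [0.37 0.3 ]
wrist [ 0.6185 -0.0371] rad 0.0149 [380. 360.]
wrist [0.619  0.0145] rad 0.0199 [486. 323.]
wrist [ 0.5642 -0.0791] rad 0.0277 [254. 306.]
wrist lm [255. 291.] 0.9 [ 0.579 -0.085]
wrist lm [476. 322.] 0.86 [0.655 0.024]
```

cup_b is at (0.578, −0.086), on course. I'll push the rest of the lateral move, then back off and turn the fingers to face the rim, so the +y finger stays clear of cup_set.

Call:
move_arm(claw=[0.5, 0.5, 0.5, 0.5, 0.5, 0.5, 0.5], translation=[[-0.007, -0.003, 0], [-0.014, -0.006, 0], [-0.021, -0.01, 0], [-0.027, -0.013, 0], [-0.031, -0.015, 0], [-0.018, -0.015, 0], [-0.0015, -0.015, 0]], spin=[0, 0, 0, 0, 0, 0, 0])

```text
t: 11.82
tcp_pos: [0.5411, -0.0852, 0.1259]
tcp_rot: [0.0, 0.22, 0.976, 0.0]
contact_force: [-0.4, 0.9, 0.2]
gripper_width: 0.501
grip_force: 0.0
```

Call:
move_arm(claw=[0.5, 0.5, 0.5, 0.5, 0.5], translation=[[-0.003, -0.008, 0], [-0.008, -0.016, 0], [-0.014, -0.024, 0], [-0.019, -0.032, 0], [-0.019, -0.032, 0]], spin=[-9, -18, -27, -35, -35])

```text
t: 12.45
tcp_pos: [0.5448, -0.1227, 0.126]
tcp_rot: [0.0, -0.083, 0.997, -0.0]
contact_force: [0.2, 0.5, 0.1]
gripper_width: 0.502
grip_force: 0.0
```

```bash
python3 look.py wrist scene top; python3 -c "
from h import *
print(manip.observe()['tcp_rot'])
import glob
a=cv2.imread(sorted(glob.glob('pics/l_wrist_1*'))[-1]);cv2.imwrite('pics/c2.png',a)"
```

```text
tcp [ 0.5448 -0.1227  0.126 ] [0.2 0.5 0.1]
wrist [ 0.5743 -0.117 ] rad 0.0261 [254. 324.]
wrist lm [255. 324.] 0.87 [ 0.602 -0.112]
scene [ 0.6331 -0.0316] rad 0.0863 [234. 205.]
scene lm [360. 203.] 0.77 [0.355 0.295]
scene lm [244. 225.] 0.72 [0.661 0.026]
scene lm [224. 201.] 0.64 [ 0.611 -0.093]
scene lm [332. 189.] 0.53 [0.347 0.184]
top [0.6542 0.0237] rad 0.0333 [246. 137.]
top [ 0.6564 -0.0445] rad 0.0331 [272. 136.]
top lm [148. 266.] 0.91 [0.313 0.28 ]
top lm [189. 264.] 0.89 [0.319 0.171]
top lm [246. 137.] 0.63 [0.663 0.023]
[ 1.95582227e-05 -8.35555680e-02  9.96503117e-01  6.09579998e-05]
```

View pics/c2.png

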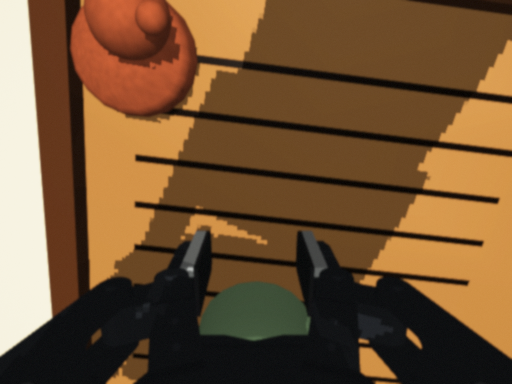

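The wrist view shows cup_b at (254,310) centred ahead of the fingers, and the tea pet at (130,50) well clear. Pushing toward the rim.

Call:
move_arm(claw=[0.5, 0.5, 0.5, 0.5, 0.5, 0.5, 0.5, 0.5], translation=[[-0.009, 0, 0], [-0.017, 0, 0], [-0.023, -0.0005, 0], [-0.031, -0.002, 0], [-0.039, -0.004, 0], [-0.047, -0.006, 0], [-0.055, -0.0075, 0], [-0.061, -0.0085, 0]], spin=[0, 0, 0, 0, 0, 0, 0, 0])

```text
t: 13.75
tcp_pos: [0.6068, -0.1203, 0.1258]
tcp_rot: [0.0, -0.084, 0.996, 0.0]
contact_force: [-1.4, 0.4, 0.7]
gripper_width: 0.499
grip_force: 0.5
```

```bash
python3 look.py wrist top scene
```

```text
tcp [ 0.6068 -0.1203  0.1258] [-1.4  0.4  0.7]
wrist [ 0.6473 -0.0517] rad 0.0148 [380. 360.]
wrist [ 0.6245 -0.0054] rad 0.0152 [488. 336.]
wrist [ 0.6267 -0.117 ] rad 0.0275 [254. 306.]
wrist lm [473. 344.] 0.79 [0.657 0.024]
wrist lm [253. 288.] 0.76 [ 0.64  -0.115]
top [0.6544 0.025 ] rad 0.033 [246. 136.]
top [ 0.6568 -0.045 ] rad 0.0325 [272. 136.]
top lm [248. 138.] 0.96 [0.661 0.018]
top lm [149. 264.] 0.91 [0.318 0.276]
scene [ 0.664  -0.0323] rad 0.0866 [228. 210.]
scene lm [247. 227.] 0.93 [0.662 0.039]
scene lm [362. 205.] 0.88 [0.362 0.303]
scene lm [332. 191.] 0.72 [0.353 0.189]
scene lm [216. 205.] 0.68 [ 0.642 -0.107]
```

Call:
move_arm(claw=[0.5, 0.5, 0.5, 0.5, 0.5, 0.5], translation=[[-0.005, -0.001, 0], [-0.009, -0.0015, 0], [-0.012, -0.002, 0], [-0.014, -0.0025, 0], [-0.016, -0.003, 0], [-0.016, -0.003, 0]], spin=[0, 0, 0, 0, 0, 0])

```text
t: 14.8
tcp_pos: [0.6227, -0.1206, 0.1259]
tcp_rot: [0.0, -0.084, 0.996, 0.0]
contact_force: [1.1, -0.0, 0.0]
gripper_width: 0.5
grip_force: 0.0
```

Call:
move_arm(claw=[0.5, 0.5], translation=[[-0.0015, 0, 0], [-0.0015, 0, 0]], spin=[0, 0])

```text
t: 15.05
tcp_pos: [0.6241, -0.1203, 0.1259]
tcp_rot: [0.0, -0.084, 0.996, 0.0]
contact_force: [-0.3, -0.4, -0.2]
gripper_width: 0.503
grip_force: 0.2
```

Call:
move_arm(claw=[0.5, 0.5], translation=[[-0.0015, 0, 0], [-0.0015, 0, 0]], spin=[0, 0])

```text
t: 15.3
tcp_pos: [0.6256, -0.1201, 0.1259]
tcp_rot: [0.0, -0.084, 0.996, 0.0]
contact_force: [-0.7, -0.7, 0.3]
gripper_width: 0.501
grip_force: 0.2
```

Call:
move_arm(claw=[0.5, 0.5], translation=[[-0.0015, 0, 0], [-0.003, 0, 0]], spin=[0, 0])

```text
t: 15.55
tcp_pos: [0.6285, -0.1196, 0.1259]
tcp_rot: [0.0, -0.084, 0.996, 0.0]
contact_force: [-1.1, 0.0, 0.3]
gripper_width: 0.499
grip_force: 0.3
```

Call:
move_arm(claw=[0.5, 0.5], translation=[[-0.001, 0, 0], [-0.0015, 0, 0]], spin=[0, 0])

```text
t: 15.8
tcp_pos: [0.6299, -0.1193, 0.1259]
tcp_rot: [-0.0, -0.084, 0.996, 0.0]
contact_force: [-1.1, -0.4, 0.4]
gripper_width: 0.5
grip_force: 0.7
```

Call:
move_arm(claw=[0.5, 0.5], translation=[[-0.001, 0, 0], [-0.0015, 0, 0]], spin=[0, 0])

```text
t: 16.05
tcp_pos: [0.6307, -0.1192, 0.1259]
tcp_rot: [-0.001, -0.084, 0.996, 0.0]
contact_force: [-8.5, 0.0, 4.0]
gripper_width: 0.502
grip_force: 3.6
```

The reaction is 8.5 N, so cup_b touches the rim. I'll retreat, lift and check.

Call:
move_arm(claw=[0.5, 0.5, 0.5, 0.5, 0.5, 0.5, 0.5, 0.5], translation=[[0.01, 0, 0], [0.03, 0, 0], [0.05, 0, 0], [0.055, 0, -0.05], [0.055, 0, -0.1], [0.1, 0, -0.14], [0.14, 0, -0.15], [0.18, 0, -0.15]], spin=[0, 0, 0, 0, 0, 0, 0, 0])

```text
t: 17.05
tcp_pos: [0.4528, -0.1494, 0.2773]
tcp_rot: [0.002, -0.084, 0.996, -0.001]
contact_force: [-0.2, -0.8, -0.5]
gripper_width: 0.5
grip_force: 0.0
```

```bash
python3 look.py top; python3 -c "
from h import *
import glob
d=optics.get_image('scene')['img'][:,:,::-1];t=cv2.imread(max(glob.glob('pics/l_top_*')   ,key=lambda f:float(f.split('_')[2][:-4])))
z=lambda a:cv2.resize(a,(400,400),interpolation=cv2.INTER_CUBIC)
cv2.imwrite('pics/c3.png',np.hstack([z(t[90:240,140:345]),z(d[150:260,180:330])]))"
```

```text
tcp [ 0.4528 -0.1494  0.2773] [-0.2 -0.8 -0.5]
top [0.6549 0.025 ] rad 0.0326 [246. 136.]
top [ 0.6555 -0.047 ] rad 0.0335 [272. 136.]
top [ 0.6607 -0.1139] rad 0.0341 [298. 134.]
top lm [295. 138.] 0.86 [ 0.661 -0.11 ]
top lm [248. 138.] 0.72 [0.66  0.019]
top lm [190. 264.] 0.66 [0.318 0.168]
top lm [148. 265.] 0.63 [0.314 0.28 ]
```

View pics/c3.png

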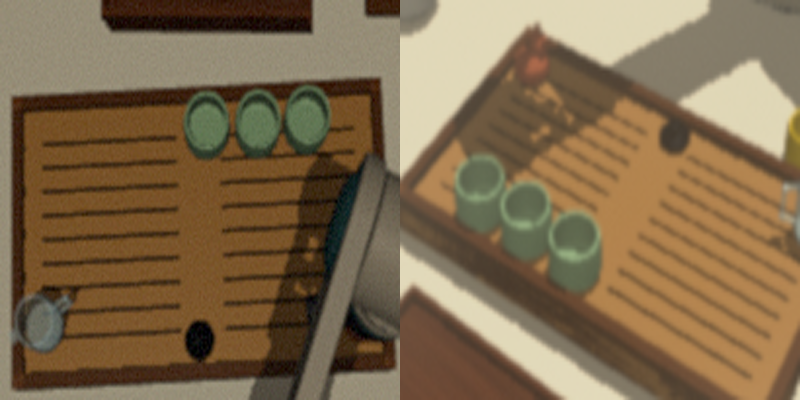

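The three cups stand upright in a close row along the far rim, at (207,122), (258,122) and (307,118) in the left half of the picture. The gaps are a few mm, and nothing else has visibly moved. Handing in.

```bash
python3 -c "
from station import manip
print(manip.close_job())"
```

```text
the job is handed in; nothing more can be done
None
```

I slid both green cups against the far rim, in one close row on either side of the third cup with gaps of roughly 3–8 mm; nothing else visibly moved, and the job is handed in at about 17 s.

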